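# Load the tool magazine with the hand crank

## Task

Load every toolholder that stands on the bench into the milling machine's tool magazine, one to an empty pocket and fully seated, through the gap in the clear guard: pull the lock knob out, and crank the dial round to bring empty pockets to the gap (one full turn of the crank moves it on by one pocket). Leave the tools that are already in the magazine seated in their pockets and the things lying about on the bench where they are. When all are loaded, crank the touch probe back to the gap and push the lock knob fully home.

Things in the scene. Friction and masses are not known exactly. Their poses are not given: they have to be found in the camera images.
- magazine: The tool magazine of a small milling machine, fixed on the bench: a grey round base 244 mm across, over it a dial of six places that turns about an upright axis, a clear guard plate on a column, and a belt case to the crank at the right. Origin: on the dial's axis, at the bench top; its -x axis points to the loading gap, z up.
- magazine_axis (a point): Point on the dial's axis at the height of the pocket rims, 62 mm above the bench.
- load_gap (a point): The loading place: where the middle of a pocket stands in the gap, at rim height (62 mm above the bench), 80 mm from the dial's axis; fixed to the magazine. The clear guard (258 mm across, top face 131 mm above the bench) covers the dial except for a pie-shaped gap of 84 degrees centred here: only here can tools be put in.
- probe (a point): The touch probe (silver body 38 mm across with a domed shoulder, thin stylus with a white ball, top 121 mm above the bench), fixed in the dial's home place; the point is on its axis at rim height. It stands in the gap at the start, and turns with the dial.
- pocket1 (a point): Centre of the mouth of pocket 1 at rim height (turns with the dial); the pockets are silvery cups 56 mm across with a round hole 42 mm wide and 20 mm deep, 60 degrees from the probe counter-clockwise seen from above. A seated toolholder's foot is 20 mm below this point, its flange on the rim.
- pocket2 (a point): Centre of the mouth of pocket 2 at rim height (turns with the dial); the pockets are silvery cups 56 mm across with a round hole 42 mm wide and 20 mm deep, 120 degrees from the probe counter-clockwise seen from above. A seated toolholder's foot is 20 mm below this point, its flange on the rim.
- pocket3 (a point): Centre of the mouth of pocket 3 at rim height (turns with the dial); the pockets are silvery cups 56 mm across with a round hole 42 mm wide and 20 mm deep, 180 degrees from the probe counter-clockwise seen from above. A seated toolholder's foot is 20 mm below this point, its flange on the rim.
- pocket4 (a point): Centre of the mouth of pocket 4 at rim height (turns with the dial); the pockets are silvery cups 56 mm across with a round hole 42 mm wide and 20 mm deep, 240 degrees from the probe counter-clockwise seen from above. A seated toolholder's foot is 20 mm below this point, its flange on the rim.
- pocket5 (a point): Centre of the mouth of pocket 5 at rim height (turns with the dial); the pockets are silvery cups 56 mm across with a round hole 42 mm wide and 20 mm deep, 300 degrees from the probe counter-clockwise seen from above. A seated toolholder's foot is 20 mm below this point, its flange on the rim.
- crank (a joint): Crank angle, rad, 0 at the start, growing counter-clockwise from above; friction holds it, about 0.1 N m to turn. One full turn (6.283) turns the dial the same way by one place (60 degrees): crank = -6.283 k brings pocket k to the gap, 0 or six turns (37.7) either way the probe. It can go 8 turns either way, and turns only while the lock knob is out.
- crank_axis (a point): Point on the crank's upright axis, 105 mm above the bench.
- crank_grip (a point): The place to grip the crank handle: an upright black grip 22 mm across that spins freely on its pin, 80 to 136 mm above the bench; the point is on its axis, 112 mm above the bench, 55 mm from the crank's axis (the arm below reaches up to 78 mm). Held from above, it can be led round the circle without turning the hand.
- lock (a joint): Travel of the index plunger, m: 0 = fully home (its pin in a notch of the dial), 0.022 = fully out. A detent holds it at either end: it takes about 8 N to pass the middle, then it snaps on. The pin goes home only when a pocket or the probe stands in the middle of the gap (crank within about 0.3 rad of a full turn; the pin then centres it).
- lock_knob (a point): Centre of the round black plunger knob (30 mm across, 27 mm long, lying level, its middle 33 mm above the bench) at the left front of the magazine. It is pulled straight outward, away from the dial's axis, and pushed back towards it. It can be gripped from above across its sides.
- tool1: Steel toolholder, 80 mm tall, upright: shank 38 mm across and 20 mm long, then a grooved flange 49 mm across (20 to 30 mm above the foot), a round body 30 mm across (30 to 64 mm: grip here), and a short cutter, a plain end mill 10 mm thick. 0.26 kg. Origin: centre of the foot, z up. Stands on the bench left of the magazine at the start, to be loaded; may be absent.
- tool2: Steel toolholder, 80 mm tall, upright: shank 38 mm across and 20 mm long, then a grooved flange 49 mm across (20 to 30 mm above the foot), a round body 30 mm across (30 to 64 mm: grip here), and a short cutter, a pointed 90-degree cutter. 0.26 kg. Origin: centre of the foot, z up. Stands on the bench left of the magazine at the start, to be loaded; may be absent.
- tool3: Steel toolholder, 80 mm tall, upright: shank 38 mm across and 20 mm long, then a grooved flange 49 mm across (20 to 30 mm above the foot), a round body 30 mm across (30 to 64 mm: grip here), and a short cutter, a thin drill. 0.26 kg. Origin: centre of the foot, z up. Stands on the bench left of the magazine at the start, to be loaded; may be absent.
- stored1: Steel toolholder, 80 mm tall, upright: shank 38 mm across and 20 mm long, then a grooved flange 49 mm across (20 to 30 mm above the foot), a round body 30 mm across (30 to 64 mm: grip here), and a short cutter, a slitting disc 22 mm across. 0.26 kg. Origin: centre of the foot, z up. Sits in a pocket of the dial at the start and stays there; may be absent.
- stored2: Steel toolholder, 80 mm tall, upright: shank 38 mm across and 20 mm long, then a grooved flange 49 mm across (20 to 30 mm above the foot), a round body 30 mm across (30 to 64 mm: grip here), and a short cutter, a plain end mill. 0.26 kg. Origin: centre of the foot, z up. Sits in a pocket of the dial at the start and stays there; may be absent.
- stored3: Steel toolholder, 80 mm tall, upright: shank 38 mm across and 20 mm long, then a grooved flange 49 mm across (20 to 30 mm above the foot), a round body 30 mm across (30 to 64 mm: grip here), and a short cutter, a pointed 90-degree cutter. 0.26 kg. Origin: centre of the foot, z up. Sits in a pocket of the dial at the start and stays there; may be absent.
- pen: A thin grey pen, 132 mm long, lying on the bench in front of the magazine; leave it alone. Origin: centre of its underside.
- brush: A thin black brush, 138 mm long, lying on the bench at the front left; leave it alone. Origin: centre of its underside.
- cutters: Red-handled side cutters, 121 mm long, lying on the bench at the far right; leave them alone. Origin: centre of the underside.

How it is judged:
On the way, in this order (a step that is already met when the one before it is completed fails the run):
1. the lock knob is pulled out (value of joint lock above 0.017 m), for 0.2 s.
2. the crank has been turned on by a full turn from the start, either way ((value of joint crank above 6 rad or value of joint crank below -6 rad)), for 0.1 s.
3. every toolholder from the bench is seated in a pocket (z of tool1 in the frame of crank_axis between -0.066 and -0.06 m and horizontal distance between tool1 and magazine_axis between 0.074 and 0.086 m and angle between each of tool1, tool2, tool3's own z axis and vertical below 0.1 rad and z of tool2 in the frame of crank_axis between -0.066 and -0.06 m and horizontal distance between tool2 and magazine_axis between 0.074 and 0.086 m and z of tool3 in the frame of crank_axis between -0.066 and -0.06 m and horizontal distance between tool3 and magazine_axis between 0.074 and 0.086 m), for 0.3 s.
At the end, for the whole second after the job is handed in: Every toolholder, from the bench or stored before, sits upright in a pocket, flange on the rim (3 mm, 0.1 rad); the touch probe stands in the gap (crank within 0.3 rad of 0 or of six full turns either way); the lock knob is home (3 mm); crank and tools are at rest (all of step 3 and z of stored1 in the frame of crank_axis between -0.066 and -0.06 m and horizontal distance between stored1 and magazine_axis between 0.074 and 0.086 m and angle between each of stored1, stored2, stored3's own z axis and vertical below 0.1 rad and z of stored2 in the frame of crank_axis between -0.066 and -0.06 m and horizontal distance between stored2 and magazine_axis between 0.074 and 0.086 m and z of stored3 in the frame of crank_axis between -0.066 and -0.06 m and horizontal distance between stored3 and magazine_axis between 0.074 and 0.086 m and linear speed of each of tool1, tool2, tool3, stored1, stored2, stored3 below 0.02 m/s and (value of joint crank between -0.3 and 0.3 rad or value of joint crank between 37.399 and 37.999 rad or value of joint crank between -37.999 and -37.399 rad) and value of joint lock below 0.003 m and velocity of joint crank between -0.05 and 0.05 rad/s).
It fails at once if a thing lying about on the bench is pushed away by more than 3 cm (distance of any of pen, brush, cutters from where it was at the start of the episode above 0.03 m).
Of stored1, stored2, stored3 only 1 to 2 are there at a start; the rules pass over those that are not, and their reading is None.
Of tool1, tool2, tool3 only 2 to 3 are there at a start; the rules pass over those that are not, and their reading is None.
At some moment in a run one of tool1, tool2, tool3 may be knocked a few centimetres aside while the robot is not near it.
It also fails if it takes over 210 s, if anything falls off the work surface, if the arm or the gripper's body presses on something with over 40 N, if the wrist force passes 120 N, or if a joint passes its speed limit or range.

## Robot

A 6-joint arm with a two-finger parallel gripper is mounted at the origin on a cart in front of the work surface, level with it; the furniture and walls round the work are solid. World frame = base frame: x ahead of the robot, y to its left, z up, the work surface at z = 0. Lengths are in m, angles in rad, forces in N, time in s.
With the tool pointing down it reaches from about 0.275 to 0.975 m from the base axis. Payload 8.4 kg.
Tool frame: the origin (TCP) lies midway between the tips of the shut fingers; the grasp point (between the pads) lies 19 mm behind it; z points along the fingers, y is the line along which they close (so a half turn about z gives the same grasp; the last joint's range is limited). The gripper opens to 92 mm and grips with 3 to 60 N. Pads are 20 mm wide; open, the fingers measure 128 mm over their backs; the gripper's body (75 mm by 189 mm) begins 69 mm behind the grasp point.
Start: joints at [1.322, 0.353, 1.633, -0, 1.155, -0.002], TCP at [0.153, 0.606, 0.215] pointing down, gripper open.
Joint ranges: [-2.63, 2.63], [-0.92, 2.1], [0.06, 2.66], [-1.3, 4.44], [0, 2.69], [-3.02, 3.02]. Speed limits (rad/s): [2.22, 2.22, 2.79, 3.14, 3.14, 3.14].

## Interface

Orientations are given as a rotation vector (axis times angle).
In Python, from cell import r, get_image gives the robot as it stands.
- The arm moves only by the tool jog_arm, never from a script. Its argument "series" is a list of rows, each a list of 7 numbers: the finger opening in cm, from 0 to 9.19, then the shift along the world's x, y, z in cm, then the turn, a rotation vector about the world's x, y, z in degrees. In form: [[hand, tx, ty, tz, ax, ay, az], ...]. A call has exactly 8 rows; each row is the pose to reach, as a shift and turn from the pose commanded when the call began; what a row does not reach only later rows make up. A row lasts 1/10 s, in which the tool goes at most 50 mm and 8.59 degrees, less where a joint would pass 70% of its speed; a pose out of reach is approached as far as the arm can. A call with a gripper value outside its range is refused whole. The fingers move at their own pace and stop on an object; the grip force is fixed at half the most. Time passes only in rows, so rows that repeat a pose let the fingers close, or fill a call up. It gives the time, the measured TCP pose, the force, the opening and the grip force at its end, in the units of the state.
- r.read_state(): the state, without advancing time (a new reading comes with each control period).
- get_image(name): name is "scene" or "top" or "wrist"; returns a dict with "img" (480x640x3 uint8, red, green, blue), "depth" (480x640 float32, m along the optical axis (not along the pixel's ray), 0 where there is no reading), "intrinsics" (3x3 intrinsics, pixels), "world_to_cam" (4x4, takes a point from world to camera coordinates). Camera axes: x right, y up, looking along -z (the intrinsics and any distortion apply to the point x, -y, -z); pixel columns grow to the right and rows downward; lengths in m; the calibration is good to about 2 mm. A picture is of the moment at which its call begins.
- r.finish_job(): hands the job in; it is judged then, once.
The state is a dict: "time_s": time; "q": joint angles; "dq": joint speeds; "effort": joint torques, N m; "tcp_pos": TCP position; "orientation": TCP orientation; "wrist_force": force on the tool from outside, world axes, zero at the start; "moment": the same for the moment, N m; "grip_width": finger opening in m; "finger_force": force on a finger pad.
Only numpy, scipy, OpenCV 4.12 (cv2) and the standard library are available. Lean on these libraries where they do the work, as an engineer would, in place of code of your own. Each camera call takes 0.05 s, during which the arm holds its last target. There are 200 camera calls.

## Working session

There is one attempt and no reset: what is moved stays moved. The work goes in short steps, Python scripts to look and compute and a tool call to move; the robot and the scene stay as the last step left them, time stands still between calls to the robot, and variables do not carry over. Pictures are saved under pics/ and viewed, at most 14 in all, crops included, and the job is handed in when it is done.

Besides the shell and the picture viewer there is one more tool, called after ">>>" in YAML: its name, and indented under it one key for each argument. jog_arm: Moves the arm, as the interface text tells. Its arguments: {"type":"object","properties":{"series":{"type":"array","items":{"type":"array","items":{"type":"number"}}}},"required":["series"]}

```bash
mkdir -p pics
cat > h.py <<'E'
from cell import r, get_image
import numpy as np, cv2
def snap(name, fn=None):
    d=get_image(name)
    if fn: cv2.imwrite('pics/'+fn, cv2.cvtColor(d['img'],cv2.COLOR_RGB2BGR))
    np.savez('/tmp/'+name,**{k:np.asarray(v) for k,v in d.items()})
    return d
def cloud(d):
    K=np.asarray(d['intrinsics']);D=d['depth'];v,u=np.mgrid[:480,:640]
    x=(u-K[0,2])/K[0,0]*D; y=(v-K[1,2])/K[1,1]*D
    P=np.stack([x,-y,-D,np.ones_like(D)],-1)
    W=P@np.linalg.inv(np.asarray(d['world_to_cam'])).T
    W[D==0]=np.nan
    return W[...,:3]
def pix2z(d,u,v,z):
    K=np.asarray(d['intrinsics']);M=np.linalg.inv(np.asarray(d['world_to_cam']))
    c=M[:3,3]; ray=M[:3,:3]@np.array([(u-K[0,2])/K[0,0],-(v-K[1,2])/K[1,1],-1])
    return c+ray*(z-c[2])/ray[2]
def proj(d,p):
    K=np.asarray(d['intrinsics']);q=np.asarray(d['world_to_cam'])@np.r_[p,1]
    return K[0,0]*q[0]/-q[2]+K[0,2], K[1,1]*-q[1]/-q[2]+K[1,2]
E
python3 - <<'E'
from h import *
snap('top','top0.png');snap('scene','scene0.png')
s=r.read_state();print(s)
for n in('top','scene'):
    d=np.load('/tmp/%s.npz'%n);print(d['intrinsics'],np.linalg.inv(d['world_to_cam']).round(3))
E
```

```text
{'time_s': 0.1, 'q': array([ 1.32156967e+00,  3.53566487e-01,  1.63403138e+00,  3.87088917e-06,
        1.15518714e+00, -2.39386103e-03]), 'dq': array([ 1.25483082e-03,  4.94383960e-06, -5.01419506e-04, -1.50344429e-03,
        7.45600335e-04,  3.61399892e-04]), 'effort': array([ 7.71920810e-06, -5.94908202e+01, -3.34931087e+01,  6.99002878e-02,
        1.83851371e-02, -1.85152749e-05]), 'tcp_pos': array([0.15259889, 0.60564611, 0.21395865]), 'orientation': array([-3.86724040e-01, -3.11754444e+00,  1.85735799e-03]), 'wrist_force': array([ 0.21566475,  0.15597658, -0.44661002]), 'moment': array([-0.02480282, -0.00711282, -0.02456186]), 'finger_force': 0.0, 'grip_width': 0.09153904817859154}
[[519.64228639   0.         317.41499836]
 [  0.         519.64228639 248.42493138]
 [  0.           0.           1.        ]] [[-0.004  0.985 -0.17   0.252]
 [-1.    -0.002  0.009 -0.052]
 [ 0.008  0.17   0.985  1.53 ]
 [ 0.     0.     0.     1.   ]]
[[556.24879198   0.         329.76160835]
 [  0.         556.24879198 240.58122152]
 [  0.           0.           1.        ]] [[ 0.513  0.584 -0.628 -0.288]
 [-0.858  0.351 -0.374 -0.507]
 [ 0.002  0.731  0.682  0.97 ]
 [ 0.     0.     0.     1.   ]]
```

View pics/top0.png

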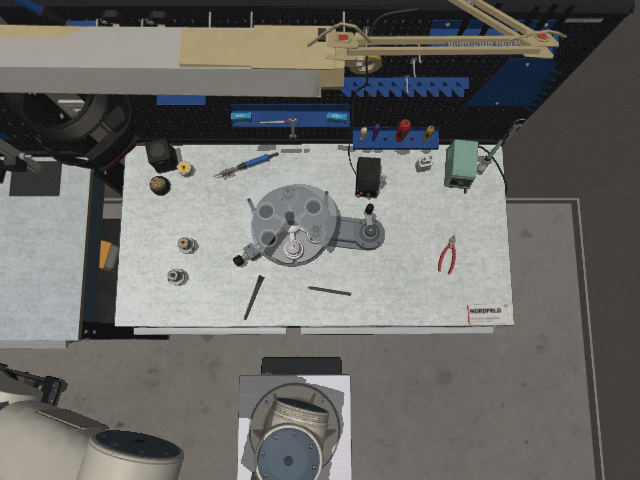

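View pics/scene0.png

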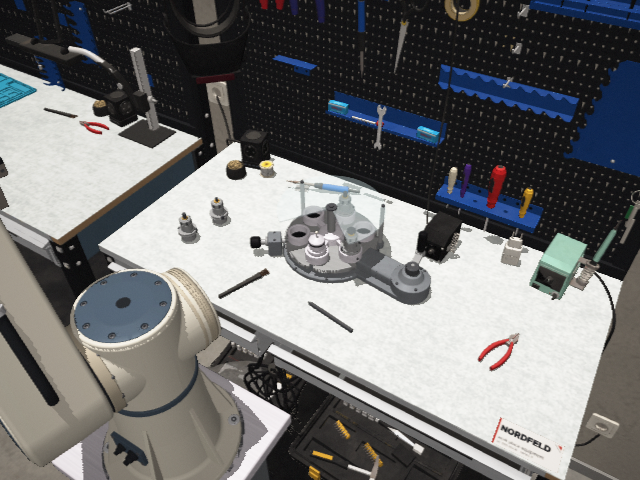

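Top view: two toolholders at about (186,244) and (177,276); magazine (294,224), probe (293,246) in the gap, lock knob (240,260), crank axis (370,233) and its handle (369,211). Pen (329,291), brush (254,297), cutters (447,254). I'll zoom in to see which pockets are occupied.

Run:
```python
from h import *
a=np.load('/tmp/top.npz');b=np.load('/tmp/scene.npz')
c1=cv2.resize(a['img'][170:300,160:400],None,fx=3.2,fy=3.2,interpolation=3)[:, :780]
c2=cv2.resize(b['img'][165:310,220:440],None,fx=3.5,fy=3.5,interpolation=3)
cv2.imwrite('pics/c1.png',c1[...,::-1]);cv2.imwrite('pics/c2.png',c2[...,::-1])
W=cloud(a)
def med(u,v,k=1):return np.nanmedian(W[v-k:v+k+1,u-k:u+k+1].reshape(-1,3),0).round(4)
for n,u,v in [('t1',186,244),('t2',177,276),('probe',293,246),('cr',370,233),('hd',369,211),('knob',240,260),('cen',294,224)]: print(n,med(u,v),pix2z(a,u,v,.08).round(3))
```

```text
t1 [0.5197 0.3121 0.0623] [0.516 0.307 0.08 ]
t2 [0.4277 0.3332 0.0603] [0.425 0.329 0.08 ]
probe [0.5042 0.0029 0.1065] [0.51  0.004 0.08 ]
cr [ 0.5471 -0.2151  0.0786] [ 0.547 -0.215  0.08 ]
hd [ 0.6018 -0.2085  0.123 ] [ 0.612 -0.213  0.08 ]
knob [0.475  0.1585 0.0447] [0.47  0.153 0.08 ]
cen [0.5778 0.0026 0.0599] [0.574 0.002 0.08 ]
```

View pics/c1.png

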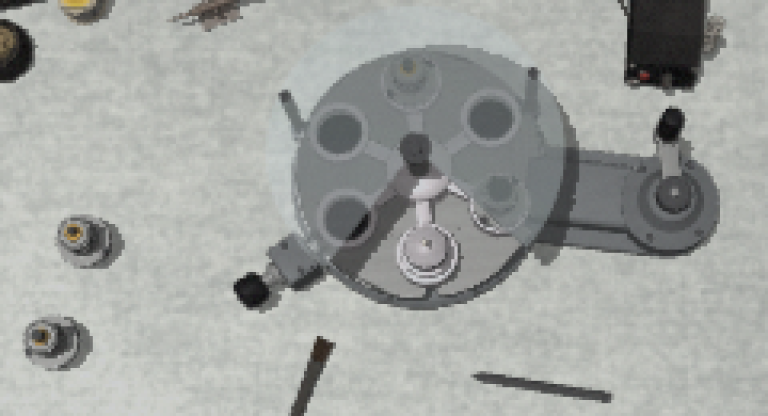

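View pics/c2.png

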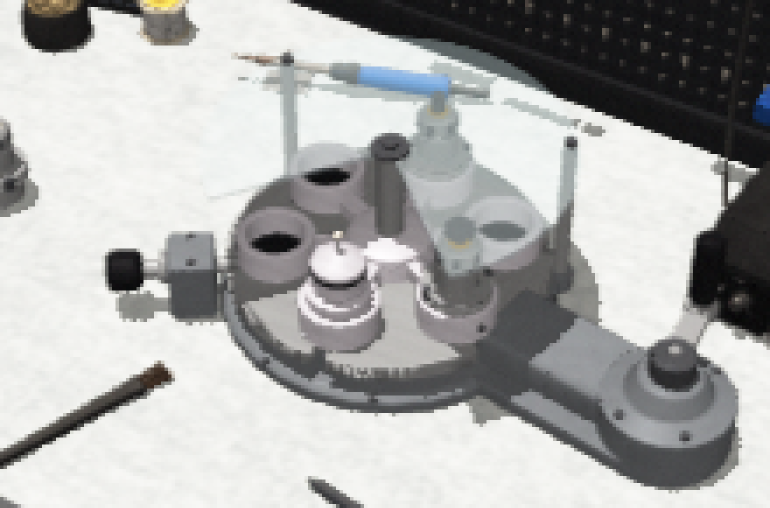

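Dial top view: probe at the bottom (gap), pocket 1 (lower right) and pocket 3 (top) are occupied. Pockets 2, 4 and 5 are empty, so pocket 5 (crank +1 turn) and pocket 4 (+2 turns) will take the two bench tools. Next I'll measure positions.

```bash
cat >> h.py <<'E'
from scipy.optimize import least_squares
def fitc(P,c0,R):
    f=lambda c:np.hypot(P[:,0]-c[0],P[:,1]-c[1])-R
    s=least_squares(f,c0,loss='soft_l1',f_scale=.001);return s.x.round(4),len(P),np.median(abs(s.fun)).round(4)
def near(W,c,rad,z0,z1):
    P=W.reshape(-1,3);P=P[np.isfinite(P[:,0])]
    return P[(np.hypot(P[:,0]-c[0],P[:,1]-c[1])<rad)&(P[:,2]>z0)&(P[:,2]<z1)]
E
python3 - <<'E'
from h import *
Ws={n:cloud(np.load('/tmp/%s.npz'%n)) for n in('top','scene')}
for n,W in Ws.items():
    print(n)
    for k,c in dict(t1=(.517,.31),t2=(.425,.331)).items():
        for z0,z1,R in((.034,.062,.015),(.02,.028,.0245)):print(k,fitc(near(W,c,.04,z0,z1),c,R))
        print(near(W,c,.04,.02,.2)[:,2].max())
    P=near(W,(.52,.0026),.03,.075,.13);print('probe body',fitc(P,(.51,.003),.019),P[:,2].max())
    for z0,z1 in((.1,.14),): 
        P=near(W,(.6,-.209),.035,z0,z1);print('hand',fitc(P,(.6,-.209),.011),P[:,2].max())
    P=near(W,(.547,-.215),.035,.03,.2);print('crank',P[:,2].max(),P[P[:,2]>.07].mean(0), P[P[:,2]>.09].mean(0))
    P=near(W,(.475,.1585),.03,.02,.06);print('knob',P.min(0),P.max(0),P[P[:,2]>.044].mean(0),len(P))
    P=near(W,(.577,.0026),.2,.02,.3);h=np.histogram(P[:,2],np.arange(.02,.16,.01));print(h[0])
    for zz in((.05,.07),(.125,.14)):
        Q=P[(P[:,2]>zz[0])&(P[:,2]<zz[1])];
        if len(Q):print(zz,Q.min(0),Q.max(0),len(Q))
    P=near(W,(.69,-.2),.1,.02,.3);print('box',P.min(0),P.max(0))
E
```

```text
top
t1 (array([0.524 , 0.3211]), 59, np.float64(0.0009))
t1 (array([0.5256, 0.3225]), 47, np.float64(0.0022))
0.07940499256656186
t2 (array([0.4309, 0.3462]), 68, np.float64(0.0011))
t2 (array([0.4317, 0.3509]), 31, np.float64(0.0035))
0.08632109815728373
probe body (array([0.5149, 0.0045]), 133, np.float64(0.0049)) 0.12026784311911554
hand (array([ 0.6128, -0.2105]), 63, np.float64(0.0019)) 0.13988428308113376
crank 0.08806106559390714 [ 0.5587752  -0.21491644  0.07838845] [nan nan nan]
knob [0.45898485 0.12925113 0.02756991] [0.50088166 0.18020353 0.05483904] [0.47879376 0.15791369 0.04751537] 136
[  73 1009  646  317  165   54   15   87   57    6 2556 2532    6    0]
(0.05, 0.07) [ 0.46883922 -0.19719556  0.05002119] [0.58751936 0.17166928 0.06997957] 482
(0.125, 0.14) [ 0.48199099 -0.1162265   0.12500511] [0.71272448 0.14116831 0.13932726] 4854
box [ 0.59027221 -0.26622601  0.02007336] [ 0.78016622 -0.15442608  0.13988428]
scene
t1 (array([0.5247, 0.3192]), 106, np.float64(0.0012))
t1 (array([0.5254, 0.3205]), 50, np.float64(0.0017))
0.0782625078351108
t2 (array([0.4307, 0.3448])
[... 157 characters left out ...]
41)) 0.1235396339712801
hand (array([ 0.5954, -0.2175]), 145, np.float64(0.0034)) 0.13884746808026371
crank 0.08787728756681079 [ 0.55508803 -0.21900989  0.07898311] [nan nan nan]
knob [0.45743698 0.1304112  0.02463216] [0.49984554 0.17568025 0.05119068] [0.47675764 0.15588701 0.04723028] 175
[ 208 1432 1581  718  538  257  111  135   99   26  779 3805    4    0]
(0.05, 0.07) [ 0.47280539 -0.19539894  0.05000884] [0.65340199 0.16344289 0.06992407] 1256
(0.125, 0.14) [ 0.47875652 -0.11958022  0.12504187] [0.71952286 0.14220676 0.13949151] 4572
box [ 0.59247674 -0.26838788  0.02002873] [ 0.78216098 -0.15686836  0.13884747]<stdin>:11: RuntimeWarning: Mean of empty slice.
  ret = um.true_divide(
```

Run:
```python
from h import *
for n in('top','scene'):
    W=cloud(np.load('/tmp/%s.npz'%n))
    P=near(W,(.587,.0115),.14,.124,.138).astype(np.float32)
    c=np.array([.587,.0115])
    for it in range(3):
        a=np.arctan2(P[:,1]-c[1],P[:,0]-c[0]);rr=np.hypot(P[:,0]-c[0],P[:,1]-c[1])
        b=((a+np.pi)/(2*np.pi)*72).astype(int);pts=[]
        for k in range(72):
            m=b==k
            if m.sum()>5 and rr[m].max()>.115:pts.append(P[m][rr[m].argmax(),:2])
        pts=np.array(pts)
        s=least_squares(lambda p:np.hypot(pts[:,0]-p[0],pts[:,1]-p[1])-p[2],[*c,.129],loss='soft_l1',f_scale=.001);c=s.x[:2]
    ang=np.degrees(a)%360
    g=ang[(rr>.06)&(rr<.12)];h=np.histogram(g,np.arange(120,241,4));print(n,s.x,np.median(P[:,2]));print(list(zip(h[1],h[0])))
    # bins of the knob points
    Q=near(W,(.477,.157),.03,.02,.06);u=np.array([.476,.157])-c;u/=np.linalg.norm(u);v=np.array([-u[1],u[0]])
    rel=Q[:,:2]-c;t=rel@u;w=rel@v;m=Q[:,2]>.0;print('knob axis dir',u,'radial hist',np.histogram(t,np.arange(.14,.22,.005)))
    mm=t>.172;print('lateral',w[mm].min(),w[mm].max(),'zmax',Q[mm,2].max())
```

```text
top [0.58483535 0.01265081 0.12857083] 0.13006052
[(np.int64(120), np.int64(43)), (np.int64(124), np.int64(51)), (np.int64(128), np.int64(46)), (np.int64(132), np.int64(50)), (np.int64(136), np.int64(47)), (np.int64(140), np.int64(44)), (np.int64(144), np.int64(2)), (np.int64(148), np.int64(0)), (np.int64(152), np.int64(0)), (np.int64(156), np.int64(0)), (np.int64(160), np.int64(0)), (np.int64(164), np.int64(0)), (np.int64(168), np.int64(0)), (np.int64(172), np.int64(0)), (np.int64(176), np.int64(0)), (np.int64(180), np.int64(0)), (np.int64(184), np.int64(0)), (np.int64(188), np.int64(0)), (np.int64(192), np.int64(0)), (np.int64(196), np.int64(0)), (np.int64(200), np.int64(0)), (np.int64(204), np.int64(0)), (np.int64(208), np.int64(0)), (np.int64(212), np.int64(0)), (np.int64(216), np.int64(0)), (np.int64(220), np.int64(0)), (np.int64(224), np.int64(7)), (np.int64(228), np.int64(51)), (np.int64(232), np.int64(47)), (np.int64(236), np.int64(48))]
knob axis dir [-0.60202822  0.79847481] radial hist (array([ 0,  0, 12, 17, 11,  9,  9, 17, 17, 18, 17, 17,  1,  0,  0]), array([0.14 , 0.14
[... 774 characters left out ...]
.int64(0)), (np.int64(192), np.int64(0)), (np.int64(196), np.int64(0)), (np.int64(200), np.int64(0)), (np.int64(204), np.int64(0)), (np.int64(208), np.int64(0)), (np.int64(212), np.int64(0)), (np.int64(216), np.int64(0)), (np.int64(220), np.int64(0)), (np.int64(224), np.int64(17)), (np.int64(228), np.int64(51)), (np.int64(232), np.int64(52)), (np.int64(236), np.int64(53))]
knob axis dir [-0.59943054  0.80042678] radial hist (array([ 0,  0,  7, 20, 15, 13, 14, 24, 23, 25, 24, 21,  0,  0,  0]), array([0.14 , 0.145, 0.15 , 0.155, 0.16 , 0.165, 0.17 , 0.175, 0.18 ,
       0.185, 0.19 , 0.195, 0.2  , 0.205, 0.21 , 0.215]))
lateral -0.014752325024081752 0.014992739247145115 zmax 0.0511906848586553
```

>>> jog_arm:
  series:
    - [9.1,2.5,-3,1,0,0,-5]
    - [9.1,5,-7,2,0,0,-12]
    - [9.1,8,-12,3,0,0,-20]
    - [9.1,12,-17,3,0,0,-26]
    - [9.1,16,-22,3,0,0,-32]
    - [9.1,20,-27,3,0,0,-37]
    - [9.1,24,-31,3,0,0,-38.6]
    - [9.1,26,-34,3,0,0,-38.6]

```text
time_s: 0.9
tcp_pos: [0.3865, 0.2981, 0.2446]
orientation: [1.397, 2.814, 0.0]
wrist_force: [0.8, 0.5, -0.4]
grip_width: 0.0912
finger_force: 0.0
```

>>> jog_arm:
  series:
    - [7,2,-3,0,0,0,0]
    - [7,4,-6,0,0,0,0]
    - [7,6,-9,0,0,0,0]
    - [7,6,-11,0,0,0,0]
    - [7,6,-12,0,0,0,0]
    - [7,6,-12,0,0,0,0]
    - [7,6,-12,0,0,0,0]
    - [7,6,-12,0,0,0,0]

```text
time_s: 1.7
tcp_pos: [0.4454, 0.1808, 0.2446]
orientation: [-1.394, -2.815, -0.001]
wrist_force: [-0.5, 0.0, -0.6]
grip_width: 0.0703
finger_force: 0.0
```

Run:
```python
from h import *
d=snap('wrist','w1.png');print(r.read_state()['tcp_pos'],np.linalg.inv(d['world_to_cam']).round(3),d['intrinsics'][0])
for p in((.475,.161,.033),(.5054,.0037,.062),(.585,.0117,.131)):print(proj(d,p))
```

```text
[0.44536977 0.18074631 0.24456416] [[ 0.795 -0.587 -0.153  0.402]
 [ 0.607  0.77   0.197  0.236]
 [ 0.002 -0.249  0.968  0.416]
 [ 0.     0.     0.     1.   ]] [402.30381083   0.         315.08266335]
(np.float64(326.67774206172965), np.float64(244.77748053718406))
(np.float64(255.57597120972233), np.float64(390.1902213687109))
(np.float64(324.88386368989876), np.float64(481.3393869424114))
```

View pics/w1.png

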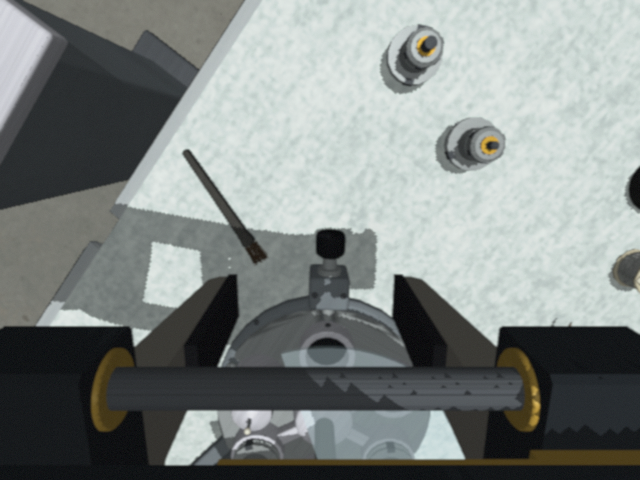

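Wrist view: knob at (330,242), lined up with the fingers' mid-line; the brush tip is at (258,255), clear to the side. The tools are at (415,55) and (475,145).

Run:
```python
from h import *
d=np.load('/tmp/wrist.npz');W=cloud(d)
for k,c in dict(t1=(.5245,.32),t2=(.431,.345)).items():
    for z0,z1,R in((.034,.062,.015),(.021,.029,.0245)):print(k,fitc(near(W,c,.04,z0,z1),c,R))
Q=near(W,(.476,.162),.025,.018,.06)
c=np.array([.585,.0117]);
for a in(125.7,127):
    a=np.radians(a);u=np.array([np.cos(a),np.sin(a)]);v=np.array([-u[1],u[0]])
    rel=Q[:,:2]-c;t=rel@u;w=rel@v
    for t0 in np.arange(.165,.205,.005):
        m=(t>t0)&(t<t0+.005)
        if m.sum():print(round(t0,3),m.sum(),w[m].min().round(4),w[m].max().round(4),Q[m,2].max().round(4))
```

```text
t1 (array([0.5247, 0.3205]), 365, np.float64(0.0002))
t1 (array([0.5253, 0.3206]), 125, np.float64(0.0004))
t2 (array([0.4312, 0.3459]), 307, np.float64(0.0002))
t2 (array([0.4315, 0.3463]), 99, np.float64(0.0003))
0.165 69 -0.0076 0.0053 0.0428
0.17 50 -0.009 0.0055 0.0451
0.175 96 -0.0146 0.0126 0.0497
0.18 146 -0.0158 0.0127 0.0503
0.185 147 -0.0155 0.0129 0.0505
0.19 151 -0.0152 0.013 0.0506
0.195 199 -0.015 0.013 0.0499
0.2 72 -0.0101 0.0093 0.0455
0.165 68 -0.0113 0.0015 0.0428
0.17 50 -0.0129 0.0016 0.0451
0.175 99 -0.0187 0.0085 0.0497
0.18 145 -0.0199 0.0085 0.0503
0.185 146 -0.0197 0.0086 0.0505
0.19 154 -0.0195 0.0086 0.0506
0.195 200 -0.0195 0.0086 0.0499
0.2 67 -0.0146 0.0047 0.0455
```

>>> jog_arm:
  series:
    - [5,1.6,-0.8,-3,0,0,-1.6]
    - [5,3.1,-1.6,-7,0,0,-1.6]
    - [5,3.1,-1.6,-11,0,0,-1.6]
    - [5,3.1,-1.6,-15,0,0,-1.6]
    - [5,3.1,-1.6,-18.5,0,0,-1.6]
    - [5,3.1,-1.6,-21.5,0,0,-1.6]
    - [5,3.1,-1.6,-22.8,0,0,-1.6]
    - [5,3.1,-1.6,-22.8,0,0,-1.6]

```text
time_s: 2.55
tcp_pos: [0.4754, 0.164, 0.0152]
orientation: [-1.432, -2.794, 0.003]
wrist_force: [-0.3, 0.8, 0.5]
grip_width: 0.05
finger_force: 0.0
```

>>> jog_arm:
  series:
    - [2.5,0,0,0,0,0,0]
    - [2.5,0,0,0,0,0,0]
    - [2.5,0,0,0,0,0,0]
    - [2.5,0,0,0,0,0,0]
    - [2.5,0,0,0,0,0,0]
    - [2.5,0,0,0,0,0,0]
    - [2.5,0,0,0,0,0,0]
    - [2.5,0,0,0,0,0,0]

```text
time_s: 3.35
tcp_pos: [0.4769, 0.1639, 0.0178]
orientation: [1.434, 2.794, 0.001]
wrist_force: [-2.2, -0.4, 7.4]
grip_width: 0.0282
finger_force: 30.0
```

>>> jog_arm:
  series:
    - [2.5,-0.3,0.4,0,0,0,0]
    - [2.5,-0.6,0.8,0,0,0,0]
    - [2.5,-0.9,1.2,0,0,0,0]
    - [2.5,-1.2,1.6,0,0,0,0]
    - [2.5,-1.35,1.85,0,0,0,0]
    - [2.5,-1.35,1.85,0,0,0,0]
    - [2.5,-1.35,1.85,0,0,0,0]
    - [2.5,-1.35,1.85,0,0,0,0]

```text
time_s: 4.15
tcp_pos: [0.4641, 0.1818, 0.0178]
orientation: [1.433, 2.794, 0.001]
wrist_force: [2.3, -7.5, 6.7]
grip_width: 0.0287
finger_force: 30.0
```

>>> jog_arm:
  series:
    - [5,0,0,0,0,0,0]
    - [5,0,0,0,0,0,0]
    - [5,0,0,0,0,0,0]
    - [5,0,0,3,0,0,0]
    - [5,0,0,8,0,0,0]
    - [5,0,0,13,0,0,0]
    - [5,0,0,18,0,0,0]
    - [5,0,0,23,0,0,0]

```text
time_s: 4.95
tcp_pos: [0.4626, 0.1823, 0.2487]
orientation: [-1.434, -2.795, -0.001]
wrist_force: [1.3, 0.5, -0.2]
grip_width: 0.0496
finger_force: 0.0
```

>>> jog_arm:
  series:
    - [5,1,-4,1,0,0,0]
    - [5,2,-8.5,2,0,0,5]
    - [5,3,-13,2,0,0,12]
    - [5,4,-17.5,2,0,0,20]
    - [5,5,-22,2,0,0,28]
    - [5,6,-26.5,2,0,0,36]
    - [5,6.5,-30,2,0,0,44]
    - [5,7,-33,2,0,0,52]

```text
time_s: 5.75
tcp_pos: [0.5331, -0.1498, 0.2665]
orientation: [0.056, 3.141, -0.0]
wrist_force: [0.3, -0.1, 1.2]
grip_width: 0.0502
finger_force: 0.0
```

>>> jog_arm:
  series:
    - [5,1,-3,0,0,0,2]
    - [5,1,-4,0,0,0,2]
    - [5,1,-4,0,0,0,2]
    - [5,1,-4,0,0,0,2]
    - [5,1,-4,0,0,0,2]
    - [5,1,-4,0,0,0,2]
    - [5,1,-4,0,0,0,2]
    - [5,1,-4,0,0,0,2]

```text
time_s: 6.55
tcp_pos: [0.5431, -0.1872, 0.2667]
orientation: [0.008, 3.141, -0.0]
wrist_force: [-0.6, -0.5, -0.6]
grip_width: 0.0499
finger_force: 0.0
```

Run:
```python
from h import *
d=snap('wrist','w2.png');snap('top');s=r.read_state();print(s['tcp_pos'],s['orientation'])
for p in((.604,-.21,.13),(.547,-.215,.088)):print(proj(d,p))
```

```text
[ 0.54309947 -0.18745018  0.2666395 ] [ 8.93818265e-03  3.14149768e+00 -8.05875504e-05]
(np.float64(287.35862593613655), np.float64(300.49483636572467))
(np.float64(283.4459073997244), np.float64(222.06027171453317))
```

View pics/w2.png

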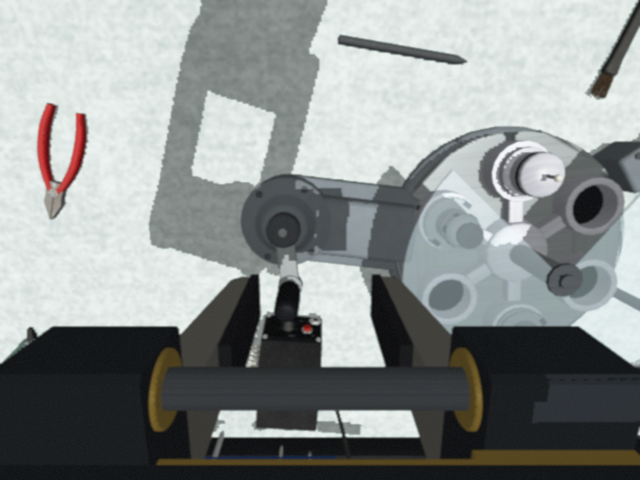

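Wrist view: crank boss at (284,230), handle from (290,285) to (287,322), black box right behind it at (290,360).

Run:
```python
from h import *
W=cloud(np.load('/tmp/wrist.npz'))
for z in((.085,.1),(.1,.115),(.115,.13)):
    P=near(W,(.604,-.212),.024,*z);print('handle',fitc(P,(.604,-.212),.011),P.min(0),P.max(0))
P=near(W,(.547,-.215),.012,.05,.2);print('boss',P.max(0))
P=near(W,(.547,-.215),.03,.083,.12);print('bosstop',P.mean(0),P.min(0),P.max(0),len(P))
P=near(W,(.547,-.215),.05,.05,.068);print(P.min(0),P.max(0),len(P))
P=near(W,(.68,-.21),.07,.01,.25);print('box',P.min(0),P.max(0))
for z in(.03,.06,.09,.11,.13):
    Q=P[(abs(P[:,2]-z)<.008)];print(z,len(Q),Q.min(0) if len(Q) else'')
T=cloud(np.load('/tmp/top.npz'));P=near(T,(.68,-.21),.07,.05,.25)
for z in(.06,.09,.11,.13):
    Q=P[(abs(P[:,2]-z)<.008)];print('top',z,len(Q),Q.min(0) if len(Q) else'')
P=near(W,(.505,.004),.035,.075,.1);print('probe',fitc(P,(.505,.004),.019))
```

```text
handle (array([ 0.613 , -0.2112]), 101, np.float64(0.0002)) [ 0.60168362 -0.2205995   0.08707808] [ 0.61014659 -0.2007562   0.09983723]
handle (array([ 0.6126, -0.2112]), 142, np.float64(0.0002)) [ 0.60108026 -0.22093878  0.10013088] [ 0.61099712 -0.20023334  0.114852  ]
handle (array([ 0.6128, -0.2112]), 179, np.float64(0.0002)) [ 0.60078919 -0.2209309   0.1151282 ] [ 0.61130522 -0.20058634  0.12969367]
boss [ 0.55881206 -0.20305347  0.08614411]
bosstop [ 0.55713975 -0.21663195  0.08448639] [ 0.54774868 -0.22380482  0.08308743] [ 0.5656449  -0.2105681   0.08627488] 63
[ 0.52919451 -0.24418888  0.05000168] [ 0.58360712 -0.1879613   0.06790713] 1458
box [ 0.61002632 -0.26313352  0.01003193] [ 0.72082869 -0.17944332  0.13820069]
0.03 654 [ 0.66916431 -0.26227426  0.0220001 ]
0.06 1422 [ 0.6830827  -0.26083503  0.05200034]
0.09 0 
0.11 3 [ 0.61069748 -0.20043933  0.10894766]
0.13 219 [ 0.61002632 -0.22118089  0.12379578]
top 0.06 9 [ 0.68767574 -0.20581882  0.05370106]
top 0.09 0 
top 0.11 0 
top 0.13 0 
probe (array([0.5058, 0.005 ]), 1059, np.float64(0.0008))
```

>>> jog_arm:
  series:
    - [5,2,-0.5,-1,0,0,0]
    - [5,5,-1.6,-3,0,0,0]
    - [5,7,-2.4,-6,0,0,0]
    - [5,7,-2.4,-10,0,0,0]
    - [5,7,-2.4,-14,0,0,0]
    - [5,7,-2.4,-17.1,0,0,0]
    - [5,7,-2.4,-17.1,0,0,0]
    - [5,7,-2.4,-17.1,0,0,0]

```text
time_s: 7.45
tcp_pos: [0.6132, -0.2117, 0.0959]
orientation: [-0.009, -3.141, -0.0]
wrist_force: [0.3, 0.3, 0.4]
grip_width: 0.0501
finger_force: 0.0
```

>>> jog_arm:
  series:
    - [1.8,0,0,0,0,0,0]
    - [1.8,0,0,0,0,0,0]
    - [1.8,0,0,0,0,0,0]
    - [1.8,0,0,0,0,0,0]
    - [1.8,0,0,0,0,0,0]
    - [1.8,0,0,0,0,0,0]
    - [1.8,0,0,0,0,0,0]
    - [1.8,0,0,0,0,0,0]

```text
time_s: 8.25
tcp_pos: [0.6137, -0.2118, 0.0966]
orientation: [0.009, 3.14, -0.001]
wrist_force: [-1.0, 0.3, 5.5]
grip_width: 0.0214
finger_force: 30.0
```

Run:
```python
import numpy as np
p=np.radians(5.3)
for s in(1,-1):
  for h in range(2):
    b=p+s*np.pi*h
    print(s,h,[[round(5.5*(np.cos(b+s*k*np.pi/8)-np.cos(b)),2),round(5.5*(np.sin(b+s*k*np.pi/8)-np.sin(b)),2)] for k in range(1,9)])
```

```text
1 0 [[np.float64(-0.61), np.float64(2.06)], [np.float64(-1.96), np.float64(3.72)], [np.float64(-3.85), np.float64(4.75)], [np.float64(-5.98), np.float64(4.97)], [np.float64(-8.04), np.float64(4.36)], [np.float64(-9.71), np.float64(3.01)], [np.float64(-10.73), np.float64(1.12)], [np.float64(-10.95), np.float64(-1.02)]]
1 1 [[np.float64(0.61), np.float64(-2.06)], [np.float64(1.96), np.float64(-3.72)], [np.float64(3.85), np.float64(-4.75)], [np.float64(5.98), np.float64(-4.97)], [np.float64(8.04), np.float64(-4.36)], [np.float64(9.71), np.float64(-3.01)], [np.float64(10.73), np.float64(-1.12)], [np.float64(10.95), np.float64(1.02)]]
-1 0 [[np.float64(-0.22), np.float64(-2.13)], [np.float64(-1.24), np.float64(-4.02)], [np.float64(-2.91), np.float64(-5.37)], [np.float64(-4.97), np.float64(-5.98)], [np.float64(-7.1), np.float64(-5.76)], [np.float64(-8.99), np.float64(-4.74)], [np.float64(-10.34), np.float64(-3.07)], [np.float64(-10.95), np.float64(-1.02)]]
-1 1 [[np.float64(0.22), np.float64(2.13)], [np.float64(1.24), np.float64(4.02)], [np.float64(2.91), np.float64(5.37)], [np.float64(4.97), np.float64(5.98)], [np.float64(7.1), np.float64(5.76)], [np.float64(8.99), np.float64(4.74)], [np.float64(10.34), np.float64(3.07)], [np.float64(10.95), np.float64(1.02)]]
```

>>> jog_arm:
  series:
    - [1.8,-0.61,2.06,0,0,0,0]
    - [1.8,-1.96,3.72,0,0,0,0]
    - [1.8,-3.85,4.75,0,0,0,0]
    - [1.8,-5.98,4.97,0,0,0,0]
    - [1.8,-8.04,4.36,0,0,0,0]
    - [1.8,-9.71,3.01,0,0,0,0]
    - [1.8,-10.73,1.12,0,0,0,0]
    - [1.8,-10.95,-1.02,0,0,0,0]

```text
time_s: 9.05
tcp_pos: [0.5037, -0.222, 0.0967]
orientation: [0.009, 3.139, -0.001]
wrist_force: [9.6, 2.4, -0.3]
grip_width: 0.0215
finger_force: 30.0
```

>>> jog_arm:
  series:
    - [1.8,0.61,-2.06,0,0,0,0]
    - [1.8,1.96,-3.72,0,0,0,0]
    - [1.8,3.85,-4.75,0,0,0,0]
    - [1.8,5.98,-4.97,0,0,0,0]
    - [1.8,8.04,-4.36,0,0,0,0]
    - [1.8,9.71,-3.01,0,0,0,0]
    - [1.8,10.73,-1.12,0,0,0,0]
    - [1.8,10.95,1.02,0,0,0,0]

```text
time_s: 9.85
tcp_pos: [0.614, -0.2114, 0.0965]
orientation: [0.009, 3.141, -0.001]
wrist_force: [-9.5, -1.7, 13.3]
grip_width: 0.0211
finger_force: 30.0
```

>>> jog_arm:
  series:
    - [5,0,0,0,0,0,0]
    - [5,0,0,0,0,0,0]
    - [5,0,0,0,0,0,0]
    - [5,0,0,2,0,0,0]
    - [5,0,0,6,0,0,0]
    - [5,-1,2,10,0,0,0]
    - [5,-3,6,12,0,0,0]
    - [5,-5,10,13,0,0,0]

```text
time_s: 10.65
tcp_pos: [0.5635, -0.1121, 0.2278]
orientation: [0.013, 3.138, -0.001]
wrist_force: [0.6, 0.7, -0.2]
grip_width: 0.0498
finger_force: 0.0
```

>>> jog_arm:
  series:
    - [5,-1,4,1,0,0,0]
    - [5,-2,8.5,2,0,0,0]
    - [5,-3,13,3,0,0,0]
    - [5,-4,17,3,0,0,0]
    - [5,-4,20,3,0,0,0]
    - [5,-4,20,3,0,0,0]
    - [5,-4,20,3,0,0,0]
    - [5,-4,20,3,0,0,0]

```text
time_s: 11.45
tcp_pos: [0.5232, 0.0872, 0.2554]
orientation: [-0.011, -3.141, 0.001]
wrist_force: [-0.2, -0.5, -0.0]
grip_width: 0.0497
finger_force: 0.0
```

Run:
```python
from h import *
d=snap('wrist','w3.png');t=snap('top');s=r.read_state();print(s['tcp_pos'],s['orientation'])
for p in((.505,.004,.062),):print(proj(d,p))
T=cloud(t);W=cloud(d)
for k,c in dict(t1=(.5245,.32),t2=(.431,.345)).items():print(k,fitc(near(T,c,.04,.034,.062),c,.015),fitc(near(W,c,.04,.034,.062),c,.015))
P=near(W,(.505,.004),.036,.059,.066);print(len(P),P.min(0),P.max(0),P.mean(0))
```

```text
[0.52323497 0.08707676 0.25542328] [-1.18441182e-02 -3.14136351e+00  3.85512063e-04]
(np.float64(223.35416323883751), np.float64(195.40648847944703))
t1 (array([0.5238, 0.3212]), 56, np.float64(0.0009)) (array([0.5243, 0.3208]), 524, np.float64(0.0003))
t2 (array([0.4305, 0.3463]), 57, np.float64(0.0006)) (array([0.4307, 0.3461]), 675, np.float64(0.0003))
1313 [ 0.47845802 -0.02372861  0.05903005] [0.53277985 0.03161153 0.06558546] [0.5051166  0.00387674 0.06276238]
```

View pics/w3.png

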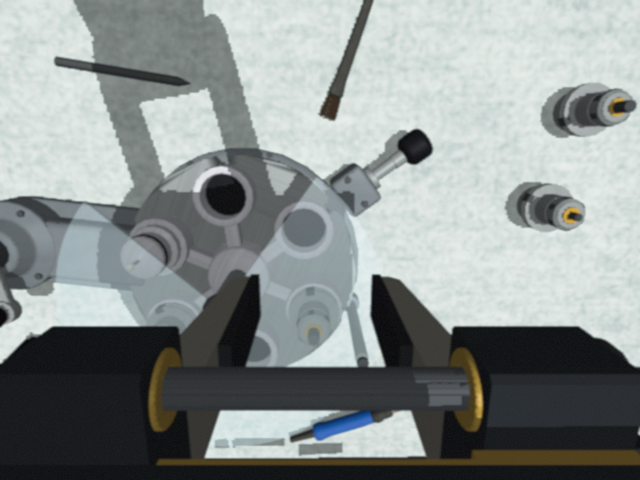

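>>> jog_arm:
  series:
    - [6,0,4,0,0,0,0]
    - [6,0,8.5,0,0,0,0]
    - [6,0,13,0,0,0,0]
    - [6,0.1,17.5,-1,0,0,0]
    - [6,0.1,21.5,-4,0,0,0]
    - [6,0.1,23.4,-8,0,0,0]
    - [6,0.1,23.4,-11,0,0,0]
    - [6,0.1,23.4,-12,0,0,0]

```text
time_s: 12.35
tcp_pos: [0.5226, 0.3209, 0.132]
orientation: [-0.009, -3.137, 0.005]
wrist_force: [-1.2, -1.9, 0.5]
grip_width: 0.0599
finger_force: 0.0
```

>>> jog_arm:
  series:
    - [6,0,0,-3,0,0,0]
    - [6,0,0,-7,0,0,0]
    - [6,0,0,-9.5,0,0,0]
    - [6,0,0,-10.2,0,0,0]
    - [6,0,0,-10.2,0,0,0]
    - [2.7,0,0,-10.2,0,0,0]
    - [2.7,0,0,-10.2,0,0,0]
    - [2.7,0,0,-10.2,0,0,0]

```text
time_s: 13.15
tcp_pos: [0.525, 0.3228, 0.035]
orientation: [0.009, 3.14, 0.002]
wrist_force: [0.1, -0.7, -0.2]
grip_width: 0.0381
finger_force: 0.0
```

>>> jog_arm:
  series:
    - [2.7,0,0,0,0,0,0]
    - [2.7,0,0,0,0,0,0]
    - [2.7,0,0,0,0,0,0]
    - [2.7,0,0,0,0,0,0]
    - [2.7,0,0,0,0,0,0]
    - [2.7,0,0,0,0,0,0]
    - [2.7,0,0,0,0,0,0]
    - [2.7,0,0,0,0,0,0]

```text
time_s: 13.95
tcp_pos: [0.5245, 0.3224, 0.0345]
orientation: [0.009, 3.141, 0.0]
wrist_force: [-0.4, -2.0, 6.3]
grip_width: 0.0298
finger_force: 30.0
```

>>> jog_arm:
  series:
    - [2.7,0,0,3,0,0,0]
    - [2.7,0,0,7,0,0,0]
    - [2.7,0,0,11,0,0,0]
    - [2.7,-0.3,-3,14,0,0,0]
    - [2.7,-0.6,-7,15.5,0,0,0]
    - [2.7,-1,-11.5,16,0,0,0]
    - [2.7,-1.3,-16,16,0,0,0]
    - [2.7,-1.6,-20.5,16,0,0,0]

```text
time_s: 14.75
tcp_pos: [0.5074, 0.1159, 0.1937]
orientation: [0.008, 3.141, 0.0]
wrist_force: [1.0, -0.5, -3.1]
grip_width: 0.0293
finger_force: 30.0
```

>>> jog_arm:
  series:
    - [2.7,-0.2,-4,0,0,0,0]
    - [2.7,-0.3,-7,0,0,0,0]
    - [2.7,-0.3,-9.5,0,0,0,0]
    - [2.7,-0.3,-11,0,0,0,0]
    - [2.7,-0.3,-11.3,0,0,0,0]
    - [2.7,-0.3,-11.3,0,0,0,0]
    - [2.7,-0.3,-11.3,0,0,0,0]
    - [2.7,-0.3,-11.3,0,0,0,0]

```text
time_s: 15.55
tcp_pos: [0.5051, 0.0053, 0.1935]
orientation: [-0.008, -3.141, -0.0]
wrist_force: [-0.1, -0.6, -2.9]
grip_width: 0.0291
finger_force: 30.0
```

Run:
```python
from h import *
d=snap('wrist');s=r.read_state();print(s['tcp_pos'],s['orientation'],s['wrist_force'])
t=snap('top');T=cloud(t);W=cloud(d);c=(.431,.346)
print(fitc(near(T,c,.06,.034,.062),c,.015))
P=near(W,(.505,.004),.036,.059,.066);print(len(P),P.min(0) if len(P) else 0,P.max(0) if len(P) else 0)
z=s['tcp_pos'][2];c=s['tcp_pos'][:2]
P=near(W,c,.03,z-.035,z-.005);print('tool',[fitc(near(W,c,.03,z-.012,z-.004),c,.0245),fitc(near(W,c,.025,z-.033,z-.015),c,.019)])
```

```text
[0.50509958 0.00522709 0.19348111] [-7.52655422e-03 -3.14143760e+00 -3.11987065e-04] [-0.89074363  0.65331036 -2.0586033 ]
(array([0.4305, 0.3464]), 59, np.float64(0.0008))
1163 [ 0.47802318 -0.02392315  0.05901591] [0.51845736 0.0312067  0.06509951]
tool [(array([0.5057, 0.0053]), 556, np.float64(0.0007)), (array([0.5051, 0.0052]), 0, np.float64(nan))]
  return _methods._mean(a, axis=axis, dtype=dtype,
  ret = ret.dtype.type(ret / rcount)
```

>>> jog_arm:
  series:
    - [2.7,0,-0.15,-2,0,0,0]
    - [2.7,0,-0.15,-5,0,0,0]
    - [2.7,0,-0.15,-7.5,0,0,0]
    - [2.7,0,-0.15,-9,0,0,0]
    - [2.7,0,-0.15,-9.3,0,0,0]
    - [2.7,0,-0.15,-9.7,0,0,0]
    - [2.7,0,-0.15,-10.1,0,0,0]
    - [2.7,0,-0.15,-10.1,0,0,0]

```text
time_s: 16.45
tcp_pos: [0.5054, 0.0029, 0.0928]
orientation: [0.009, 3.141, 0.0]
wrist_force: [-0.2, -0.2, -2.9]
grip_width: 0.0297
finger_force: 30.0
```

>>> jog_arm:
  series:
    - [2.7,0,0,-0.4,0,0,0]
    - [2.7,0,0,-0.8,0,0,0]
    - [2.7,0,0,-1.2,0,0,0]
    - [2.7,0,0,-1.5,0,0,0]
    - [2.7,0,0,-1.65,0,0,0]
    - [2.7,0,0,-1.7,0,0,0]
    - [2.7,0,0,-1.7,0,0,0]
    - [2.7,0,0,-1.7,0,0,0]

```text
time_s: 17.25
tcp_pos: [0.505, 0.0028, 0.0764]
orientation: [-0.009, -3.141, 0.0]
wrist_force: [-4.3, -0.4, 10.8]
grip_width: 0.0296
finger_force: 30.0
```

>>> jog_arm:
  series:
    - [5.2,0,0,0,0,0,0]
    - [5.2,0,0,0,0,0,0]
    - [5.2,0,0,0,0,0,0]
    - [5.2,0,0,0,0,0,0]
    - [5.2,0,0,3,0,0,0]
    - [5.2,0,0,7,0,0,0]
    - [5.2,0,0,11,0,0,0]
    - [5.2,0,0,15,0,0,0]

```text
time_s: 18.05
tcp_pos: [0.5048, 0.0028, 0.227]
orientation: [-0.009, -3.141, 0.0]
wrist_force: [1.6, 0.3, -0.3]
grip_width: 0.0522
finger_force: 0.0
```

>>> jog_arm:
  series:
    - [5.2,2,-4,1,0,0,0]
    - [5.2,4,-8,1,0,0,0]
    - [5.2,6,-12,1,0,0,0]
    - [5.2,8,-16,1,0,0,0]
    - [5.2,10,-20,1,0,0,0]
    - [5.2,10.8,-21.4,0,0,0,0]
    - [5.2,10.8,-21.4,-2,0,0,0]
    - [5.2,10.8,-21.4,-3,0,0,0]

```text
time_s: 18.85
tcp_pos: [0.612, -0.211, 0.1932]
orientation: [-0.011, -3.139, -0.002]
wrist_force: [-0.2, 1.0, 0.3]
grip_width: 0.0518
finger_force: 0.0
```

Run:
```python
from h import *
t=snap('top');d=snap('wrist');s=r.read_state();print(s['tcp_pos'])
T=cloud(t);W=cloud(d)
for X in(T,W):
  P=near(X,(.505,.003),.018,.06,.14);print(len(P),P.max(0) if len(P) else 0,fitc(near(X,(.505,.003),.03,.076,.104),(.505,.003),.015))
  print(fitc(near(X,(.613,-.211),.024,.09,.13),(.613,-.211),.011), fitc(near(X,(.431,.346),.06,.034,.062),(.431,.346),.015))
```

```text
[ 0.61159831 -0.21015263  0.19342561]
128 [0.51742429 0.01903268 0.12349853] (array([0.5046, 0.0027]), 47, np.float64(0.0015))
(array([ 0.613, -0.211]), 0, np.float64(nan)) (array([0.4311, 0.3464]), 55, np.float64(0.0008))
1783 [0.52292395 0.01329685 0.10213046] (array([0.5041, 0.0033]), 1176, np.float64(0.0003))
(array([ 0.6121, -0.2073]), 429, np.float64(0.0002)) (array([0.431, 0.346]), 0, np.float64(nan))
  return _methods._mean(a, axis=axis, dtype=dtype,
  ret = ret.dtype.type(ret / rcount)
```

>>> jog_arm:
  series:
    - [5.2,0,0.3,-3,0,0,0]
    - [5.2,0,0.3,-6.5,0,0,0]
    - [5.2,0,0.3,-9,0,0,0]
    - [5.2,0,0.3,-9.7,0,0,0]
    - [5.2,0,0.3,-9.7,0,0,0]
    - [1.8,0,0.3,-9.7,0,0,0]
    - [1.8,0,0.3,-9.7,0,0,0]
    - [1.8,0,0.3,-9.7,0,0,0]

```text
time_s: 19.75
tcp_pos: [0.6139, -0.2084, 0.1]
orientation: [0.009, 3.14, -0.001]
wrist_force: [-1.1, 0.6, 0.1]
grip_width: 0.0301
finger_force: 0.0
```

>>> jog_arm:
  series:
    - [1.8,0,0,0,0,0,0]
    - [1.8,0,0,0,0,0,0]
    - [1.8,0,0,0,0,0,0]
    - [1.8,0,0,0,0,0,0]
    - [1.8,0,0,0,0,0,0]
    - [1.8,0,0,0,0,0,0]
    - [1.8,0,0,0,0,0,0]
    - [1.8,0,0,0,0,0,0]

```text
time_s: 20.55
tcp_pos: [0.6136, -0.2084, 0.0994]
orientation: [0.009, 3.14, -0.001]
wrist_force: [-1.2, 0.2, 6.2]
grip_width: 0.0211
finger_force: 30.0
```

Run:
```python
import numpy as np
from h import r
c=np.array([.5585,-.2167])
p=r.read_state()['tcp_pos'][:2]-c;a=np.degrees(np.arctan2(p[1],p[0]));print(p,a,np.hypot(*p))
A=np.radians(np.linspace(a,185.3,9));print([[round(5.5*(np.cos(x)-np.cos(A[0])),2),round(5.5*(np.sin(x)-np.sin(A[0])),2)] for x in A[1:]])
```

```text
[0.05509179 0.00834056] 8.608858667895646 0.05571956685770636
[[np.float64(-0.71), np.float64(1.98)], [np.float64(-2.11), np.float64(3.56)], [np.float64(-4.0), np.float64(4.49)], [np.float64(-6.1), np.float64(4.64)], [np.float64(-8.11), np.float64(3.99)], [np.float64(-9.72), np.float64(2.63)], [np.float64(-10.7), np.float64(0.77)], [np.float64(-10.91), np.float64(-1.33)]]
```

>>> jog_arm:
  series:
    - [1.8,-0.71,1.98,0,0,0,0]
    - [1.8,-2.11,3.56,0,0,0,0]
    - [1.8,-4.0,4.49,0,0,0,0]
    - [1.8,-6.1,4.64,0,0,0,0]
    - [1.8,-8.11,3.99,0,0,0,0]
    - [1.8,-9.72,2.63,0,0,0,0]
    - [1.8,-10.7,0.77,0,0,0,0]
    - [1.8,-10.91,-1.33,0,0,0,0]

```text
time_s: 21.35
tcp_pos: [0.5041, -0.222, 0.0994]
orientation: [0.009, 3.14, -0.001]
wrist_force: [8.8, 2.4, -1.2]
grip_width: 0.0215
finger_force: 30.0
```

>>> jog_arm:
  series:
    - [1.8,0.61,-2.06,0,0,0,0]
    - [1.8,1.96,-3.72,0,0,0,0]
    - [1.8,3.85,-4.75,0,0,0,0]
    - [1.8,5.98,-4.97,0,0,0,0]
    - [1.8,8.04,-4.36,0,0,0,0]
    - [1.8,9.71,-3.01,0,0,0,0]
    - [1.8,10.73,-1.12,0,0,0,0]
    - [1.8,10.95,1.02,0,0,0,0]

```text
time_s: 22.15
tcp_pos: [0.6144, -0.2114, 0.0993]
orientation: [0.01, 3.141, -0.001]
wrist_force: [-9.7, -2.0, 11.8]
grip_width: 0.0212
finger_force: 30.0
```

>>> jog_arm:
  series:
    - [1.8,0,0,0,0,0,0]
    - [5,0,0,0,0,0,0]
    - [5,0,0,0,0,0,0]
    - [5,0,0,0,0,0,0]
    - [5,0,0,2,0,0,0]
    - [5,0,0,6,0,0,0]
    - [5,-1,2,10,0,0,0]
    - [5,-3,6,12,0,0,0]

```text
time_s: 22.95
tcp_pos: [0.5855, -0.1532, 0.2217]
orientation: [0.014, 3.137, -0.003]
wrist_force: [0.8, 1.8, 1.1]
grip_width: 0.0499
finger_force: 0.0
```

>>> jog_arm:
  series:
    - [5,-1,4,1,0,0,0]
    - [5,-2,8.5,2,0,0,0]
    - [5,-3,13,3,0,0,0]
    - [5,-4,17.5,3,0,0,0]
    - [5,-5,22,3,0,0,0]
    - [5,-6,25,3,0,0,0]
    - [5,-6,25,3,0,0,0]
    - [5,-6,25,3,0,0,0]

```text
time_s: 23.75
tcp_pos: [0.5234, 0.0988, 0.2485]
orientation: [0.007, 3.142, -0.001]
wrist_force: [0.0, -0.9, 0.5]
grip_width: 0.0499
finger_force: 0.0
```

Run:
```python
from h import *
d=snap('wrist','w4.png');t=snap('top');s=r.read_state();print(s['tcp_pos'],s['orientation'])
T=cloud(t);W=cloud(d)
c=(.431,.346)
for X in(T,W):print(fitc(near(X,c,.06,.034,.062),c,.015))
P=near(W,(.505,.004),.036,.059,.066);print(len(P),P.min(0),P.max(0),P.mean(0))
```

```text
[0.52378868 0.0977587  0.24846168] [-1.03572939e-02 -3.14157016e+00  6.57277090e-04]
(array([0.4305, 0.3468]), 55, np.float64(0.0009))
(array([0.4308, 0.3461]), 688, np.float64(0.0003))
1375 [ 0.47844914 -0.02332097  0.05901076] [0.53339036 0.03199885 0.06531378] [0.50515299 0.00451827 0.06275879]
```

View pics/w4.png

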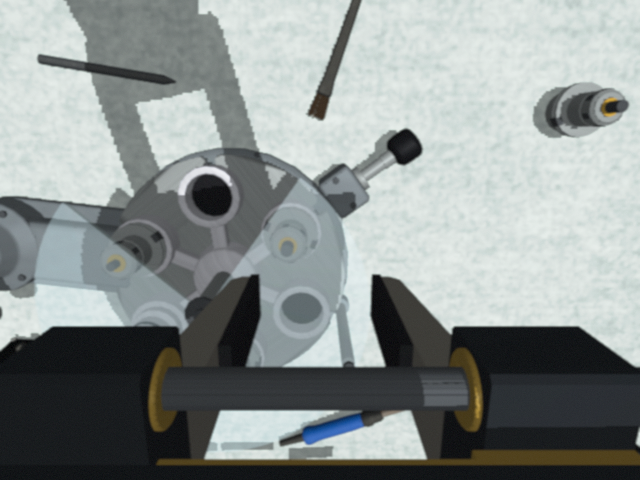

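The empty pocket 4 now stands in the gap at (210,195), the loaded tool in pocket 5 is seated at (125,250), and the remaining bench tool has not moved.

>>> jog_arm:
  series:
    - [6,-1,3,0,0,0,0]
    - [6,-2.5,7,0,0,0,0]
    - [6,-4,11,0,0,0,0]
    - [6,-5.7,15.5,-1,0,0,0]
    - [6,-7.5,20,-4,0,0,0]
    - [6,-9,24,-7,0,0,0]
    - [6,-9.3,24.8,-10,0,0,0]
    - [6,-9.3,24.8,-11.2,0,0,0]

```text
time_s: 24.65
tcp_pos: [0.4291, 0.3464, 0.1334]
orientation: [-0.008, -3.138, 0.004]
wrist_force: [0.3, -0.4, -0.5]
grip_width: 0.0601
finger_force: 0.0
```

>>> jog_arm:
  series:
    - [6,0,0,-3,0,0,0]
    - [6,0,0,-7,0,0,0]
    - [6,0,0,-9.5,0,0,0]
    - [6,0,0,-10.2,0,0,0]
    - [6,0,0,-10.2,0,0,0]
    - [6,0,0,-10.2,0,0,0]
    - [2.7,0,0,-10.2,0,0,0]
    - [2.7,0,0,-10.2,0,0,0]

```text
time_s: 25.45
tcp_pos: [0.4313, 0.3472, 0.0359]
orientation: [0.01, 3.14, 0.002]
wrist_force: [-0.6, 0.7, -1.1]
grip_width: 0.046
finger_force: 0.0
```

>>> jog_arm:
  series:
    - [2.7,0,0,0,0,0,0]
    - [2.7,0,0,0,0,0,0]
    - [2.7,0,0,0,0,0,0]
    - [2.7,0,0,0,0,0,0]
    - [2.7,0,0,0,0,0,0]
    - [2.7,0,0,0,0,0,0]
    - [2.7,0,0,0,0,0,0]
    - [2.7,0,0,0,0,0,0]

```text
time_s: 26.25
tcp_pos: [0.4306, 0.3468, 0.035]
orientation: [0.009, 3.141, 0.0]
wrist_force: [-0.7, -1.8, 6.6]
grip_width: 0.0293
finger_force: 30.0
```

>>> jog_arm:
  series:
    - [2.7,0,0,3,0,0,0]
    - [2.7,0,0,7,0,0,0]
    - [2.7,0.2,-1,11,0,0,0]
    - [2.7,1,-4,14,0,0,0]
    - [2.7,1.9,-8,15.5,0,0,0]
    - [2.7,2.8,-12.4,15.9,0,0,0]
    - [2.7,3.7,-16.8,15.9,0,0,0]
    - [2.7,4.6,-21.2,15.9,0,0,0]

```text
time_s: 27.05
tcp_pos: [0.4763, 0.1332, 0.1936]
orientation: [0.008, 3.141, 0.0]
wrist_force: [0.9, 0.9, -3.0]
grip_width: 0.0297
finger_force: 30.0
```

>>> jog_arm:
  series:
    - [2.7,1,-4,0,0,0,0]
    - [2.7,2,-8,0,0,0,0]
    - [2.7,2.6,-11,0,0,0,0]
    - [2.7,2.9,-12.5,0,0,0,0]
    - [2.7,2.9,-13,0,0,0,0]
    - [2.7,2.9,-13,0,0,0,0]
    - [2.7,2.9,-13,0,0,0,0]
    - [2.7,2.9,-13,0,0,0,0]

```text
time_s: 27.85
tcp_pos: [0.5053, 0.0059, 0.1935]
orientation: [-0.007, -3.141, -0.0]
wrist_force: [0.3, -0.3, -2.7]
grip_width: 0.0293
finger_force: 30.0
```

Run:
```python
from h import *
d=snap('wrist');s=r.read_state();print(s['tcp_pos'],s['wrist_force'])
W=cloud(d)
P=near(W,(.505,.004),.036,.059,.066);print(len(P),P.min(0),P.max(0))
z=s['tcp_pos'][2];c=s['tcp_pos'][:2]
print('tool',fitc(near(W,c,.03,z-.012,z-.004),c,.0245))
```

```text
[0.50535001 0.00575482 0.19356496] [-0.71743902 -0.43869094 -2.80672362]
1172 [ 0.47772218 -0.02336469  0.05905492] [0.51987211 0.03167375 0.06550108]
tool (array([0.5081, 0.0064]), 1084, np.float64(0.002))
```

>>> jog_arm:
  series:
    - [2.7,0,-0.15,-2,0,0,0]
    - [2.7,0,-0.15,-5,0,0,0]
    - [2.7,0,-0.15,-7.5,0,0,0]
    - [2.7,0,-0.15,-9,0,0,0]
    - [2.7,0,-0.15,-9.3,0,0,0]
    - [2.7,0,-0.15,-9.7,0,0,0]
    - [2.7,0,-0.15,-10.1,0,0,0]
    - [2.7,0,-0.15,-10.1,0,0,0]

```text
time_s: 28.7
tcp_pos: [0.5058, 0.0034, 0.0928]
orientation: [0.009, 3.141, 0.0]
wrist_force: [-0.1, 0.4, -2.8]
grip_width: 0.0293
finger_force: 30.0
```

>>> jog_arm:
  series:
    - [2.7,0,0,-0.4,0,0,0]
    - [2.7,0,0,-0.8,0,0,0]
    - [2.7,0,0,-1.2,0,0,0]
    - [2.7,0,0,-1.5,0,0,0]
    - [2.7,0,0,-1.6,0,0,0]
    - [2.7,0,0,-1.65,0,0,0]
    - [2.7,0,0,-1.65,0,0,0]
    - [2.7,0,0,-1.65,0,0,0]

```text
time_s: 29.5
tcp_pos: [0.5056, 0.0031, 0.0769]
orientation: [0.009, 3.141, -0.0]
wrist_force: [-4.5, -0.5, 11.8]
grip_width: 0.0295
finger_force: 30.0
```

>>> jog_arm:
  series:
    - [5.2,0,0,0,0,0,0]
    - [5.2,0,0,0,0,0,0]
    - [5.2,0,0,0,0,0,0]
    - [5.2,0,0,0,0,0,0]
    - [5.2,0,0,3,0,0,0]
    - [5.2,0,0,7,0,0,0]
    - [5.2,0,0,11,0,0,0]
    - [5.2,0,0,15,0,0,0]

```text
time_s: 30.3
tcp_pos: [0.5051, 0.0032, 0.2275]
orientation: [-0.009, -3.141, -0.0]
wrist_force: [0.8, -0.6, 0.5]
grip_width: 0.052
finger_force: 0.0
```

>>> jog_arm:
  series:
    - [5.2,2,-4,1,0,0,0]
    - [5.2,4,-8,1,0,0,0]
    - [5.2,6,-12,1,0,0,0]
    - [5.2,8,-16,1,0,0,0]
    - [5.2,10,-20,1,0,0,0]
    - [5.2,10.8,-21.4,0,0,0,0]
    - [5.2,10.8,-21.4,-2,0,0,0]
    - [5.2,10.8,-21.4,-3,0,0,0]

```text
time_s: 31.1
tcp_pos: [0.6124, -0.2106, 0.1937]
orientation: [-0.011, -3.139, -0.002]
wrist_force: [-0.9, 0.2, -0.2]
grip_width: 0.0518
finger_force: 0.0
```

Run:
```python
from h import *
t=snap('top');d=snap('wrist','w5.png');s=r.read_state();print(s['tcp_pos'])
T=cloud(t);W=cloud(d)
for X in(T,W):
  print(near(X,(.505,.003),.018,.06,.14)[:,2].max(),fitc(near(X,(.505,.003),.03,.076,.104),(.505,.003),.015))
  P=near(X,(.613,-.211),.024,.09,.13)
  if len(P):print(fitc(P,(.613,-.211),.011))
```

```text
[ 0.61201169 -0.20974261  0.1938936 ]
0.12412643175385929 (array([0.5049, 0.0043]), 49, np.float64(0.001))
0.10356926190620447 (array([0.5053, 0.0037]), 1211, np.float64(0.0003))
(array([ 0.6124, -0.2091]), 429, np.float64(0.0002))
```

View pics/w5.png

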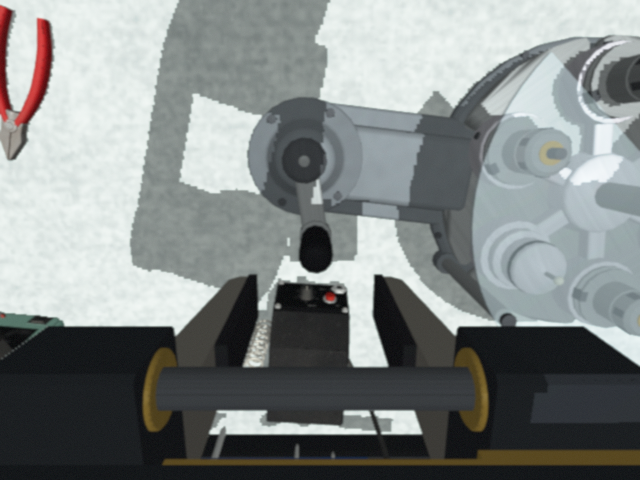

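The second tool is seated in the gap, the handle is at (315,250), and the fingers are clear. Now I'll grip the crank and wind back two turns.

>>> jog_arm:
  series:
    - [5.2,0,0.1,-3,0,0,0]
    - [5.2,0,0.1,-6.5,0,0,0]
    - [5.2,0,0.1,-9,0,0,0]
    - [5.2,0,0.1,-9.7,0,0,0]
    - [5.2,0,0.1,-9.7,0,0,0]
    - [1.8,0,0.1,-9.7,0,0,0]
    - [1.8,0,0.1,-9.7,0,0,0]
    - [1.8,0,0.1,-9.7,0,0,0]

```text
time_s: 32.0
tcp_pos: [0.6143, -0.21, 0.1005]
orientation: [0.009, 3.14, -0.001]
wrist_force: [0.6, 0.5, 0.3]
grip_width: 0.0303
finger_force: 0.0
```

>>> jog_arm:
  series:
    - [1.8,0,0,0,0,0,0]
    - [1.8,0,0,0,0,0,0]
    - [1.8,0,0,0,0,0,0]
    - [1.8,0,0,0,0,0,0]
    - [1.8,0,0,0,0,0,0]
    - [1.8,0,0,0,0,0,0]
    - [1.8,0,0,0,0,0,0]
    - [1.8,0,0,0,0,0,0]

```text
time_s: 32.8
tcp_pos: [0.614, -0.2099, 0.0999]
orientation: [0.009, 3.14, -0.0]
wrist_force: [-1.6, 0.7, 5.7]
grip_width: 0.0215
finger_force: 30.0
```

Run:
```python
import numpy as np
from h import r
c=np.array([.5588,-.2167])
p=r.read_state()['tcp_pos'][:2]-c;a=np.degrees(np.arctan2(p[1],p[0]));print(p,a,np.hypot(*p))
A=np.radians(np.linspace(a,-174.7,9));print([[float(round(5.5*(np.cos(x)-np.cos(A[0])),2)),float(round(5.5*(np.sin(x)-np.sin(A[0])),2))] for x in A[1:]])
```

```text
[0.05521468 0.00679073] 7.011473097845174 0.05563070644623696
[[-0.16, -2.16], [-1.15, -4.09], [-2.8, -5.49], [-4.87, -6.14], [-7.03, -5.94], [-8.94, -4.93], [-10.31, -3.25], [-10.94, -1.18]]
```

>>> jog_arm:
  series:
    - [1.8,-0.16,-2.16,0,0,0,0]
    - [1.8,-1.15,-4.09,0,0,0,0]
    - [1.8,-2.8,-5.49,0,0,0,0]
    - [1.8,-4.87,-6.14,0,0,0,0]
    - [1.8,-7.03,-5.94,0,0,0,0]
    - [1.8,-8.94,-4.93,0,0,0,0]
    - [1.8,-10.31,-3.25,0,0,0,0]
    - [1.8,-10.94,-1.18,0,0,0,0]

```text
time_s: 33.6
tcp_pos: [0.5042, -0.2221, 0.0999]
orientation: [0.011, 3.139, -0.002]
wrist_force: [10.7, -0.2, -0.6]
grip_width: 0.0214
finger_force: 30.0
```

>>> jog_arm:
  series:
    - [1.8,0.22,2.13,0,0,0,0]
    - [1.8,1.24,4.02,0,0,0,0]
    - [1.8,2.91,5.37,0,0,0,0]
    - [1.8,4.97,5.98,0,0,0,0]
    - [1.8,7.1,5.76,0,0,0,0]
    - [1.8,8.99,4.74,0,0,0,0]
    - [1.8,10.34,3.07,0,0,0,0]
    - [1.8,10.95,1.02,0,0,0,0]

```text
time_s: 34.4
tcp_pos: [0.6145, -0.2117, 0.0998]
orientation: [0.008, 3.142, -0.0]
wrist_force: [-8.0, -0.3, 11.4]
grip_width: 0.0213
finger_force: 30.0
```

>>> jog_arm:
  series:
    - [1.8,-0.22,-2.13,0,0,0,0]
    - [1.8,-1.24,-4.02,0,0,0,0]
    - [1.8,-2.91,-5.37,0,0,0,0]
    - [1.8,-4.97,-5.98,0,0,0,0]
    - [1.8,-7.1,-5.76,0,0,0,0]
    - [1.8,-8.99,-4.74,0,0,0,0]
    - [1.8,-10.34,-3.07,0,0,0,0]
    - [1.8,-10.95,-1.02,0,0,0,0]

```text
time_s: 35.2
tcp_pos: [0.5042, -0.222, 0.0999]
orientation: [0.011, 3.139, -0.002]
wrist_force: [10.8, -0.5, -1.2]
grip_width: 0.0217
finger_force: 30.0
```

>>> jog_arm:
  series:
    - [1.8,0.22,2.13,0,0,0,0]
    - [1.8,1.24,4.02,0,0,0,0]
    - [1.8,2.91,5.37,0,0,0,0]
    - [1.8,4.97,5.98,0,0,0,0]
    - [1.8,7.1,5.76,0,0,0,0]
    - [1.8,8.99,4.74,0,0,0,0]
    - [1.8,10.34,3.07,0,0,0,0]
    - [1.8,10.95,1.02,0,0,0,0]

```text
time_s: 36.0
tcp_pos: [0.6145, -0.2117, 0.0998]
orientation: [0.008, 3.142, -0.0]
wrist_force: [-8.5, 0.8, 10.8]
grip_width: 0.0212
finger_force: 30.0
```

>>> jog_arm:
  series:
    - [1.8,0,0,0,0,0,0]
    - [1.8,0,0,0,0,0,0]
    - [5,0,0,0,0,0,0]
    - [5,0,0,0,0,0,0]
    - [5,0,0,0,0,0,0]
    - [5,0,0,2,0,0,0]
    - [5,0,0,6,0,0,0]
    - [5,0,0,10,0,0,0]

```text
time_s: 36.8
tcp_pos: [0.6128, -0.211, 0.1992]
orientation: [-0.009, -3.139, -0.001]
wrist_force: [1.3, -1.1, -0.4]
grip_width: 0.0499
finger_force: 0.0
```

Run:
```python
from h import *
t=snap('top');d=snap('wrist');s=r.read_state();print(s['tcp_pos'])
T=cloud(t);W=cloud(d)
print(fitc(near(W,(.613,-.211),.024,.09,.13),(.613,-.211),.011))
for X in(T,W):print('probe',fitc(near(X,(.505,.004),.03,.075,.1),(.505,.004),.019))
im=cv2.resize(t['img'][170:300,160:400],None,fx=3.2,fy=3.2,interpolation=3);cv2.imwrite('pics/t2.png',im[...,::-1])
```

```text
[ 0.61661232 -0.21227849  0.20483974]
(array([ 0.6127, -0.212 ]), 357, np.float64(0.0002))
probe (array([0.506 , 0.0054]), 106, np.float64(0.0028))
probe (array([0.5054, 0.0051]), 1722, np.float64(0.0006))
```

View pics/t2.png

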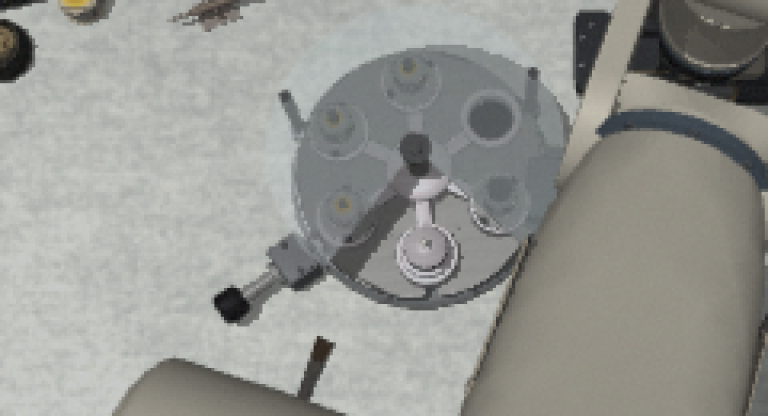

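Pockets 1, 3, 4 and 5 are filled, the probe is back in the gap at (428,250), and the knob is still out at (232,303). Next is the lock knob.

>>> jog_arm:
  series:
    - [5,-1.5,4,2,0,0,-6]
    - [5,-3,8.5,4,0,0,-13]
    - [5,-5,13,5,0,0,-20]
    - [5,-7,17.5,5,0,0,-27]
    - [5,-9,22,5,0,0,-34]
    - [5,-11,26.5,5,0,0,-41]
    - [5,-12.5,30,5,0,0,-48]
    - [5,-14,34,5,0,0,-54]

```text
time_s: 37.7
tcp_pos: [0.4722, 0.1298, 0.2484]
orientation: [-1.441, -2.791, 0.001]
wrist_force: [0.6, 1.0, 0.1]
grip_width: 0.05
finger_force: 0.0
```

>>> jog_arm:
  series:
    - [5,-1,4,0,0,0,0]
    - [5,-1,5.3,-1,0,0,0]
    - [5,-1,5.3,-3,0,0,0]
    - [5,-1,5.3,-5,0,0,0]
    - [5,-1,5.3,-6,0,0,0]
    - [5,-1,5.3,-6,0,0,0]
    - [5,-1,5.3,-6,0,0,0]
    - [5,-1,5.3,-6,0,0,0]

```text
time_s: 38.5
tcp_pos: [0.4642, 0.1816, 0.1898]
orientation: [1.435, 2.794, 0.001]
wrist_force: [0.4, -0.3, 0.1]
grip_width: 0.0501
finger_force: 0.0
```

Spot on. I'll descend 17.2 cm, grip, and push.

>>> jog_arm:
  series:
    - [5,0,0,-3,0,0,0]
    - [5,0,0,-7,0,0,0]
    - [5,0,0,-11,0,0,0]
    - [5,0,0,-14.5,0,0,0]
    - [5,0,0,-16.5,0,0,0]
    - [5,0,0,-17.2,0,0,0]
    - [5,0,0,-17.2,0,0,0]
    - [2.5,0,0,-17.2,0,0,0]

```text
time_s: 39.3
tcp_pos: [0.4646, 0.1819, 0.0182]
orientation: [1.434, 2.794, 0.002]
wrist_force: [0.8, 0.1, 0.0]
grip_width: 0.044
finger_force: 0.0
```

>>> jog_arm:
  series:
    - [2.5,0,0,0,0,0,0]
    - [2.5,0,0,0,0,0,0]
    - [2.5,0,0,0,0,0,0]
    - [2.5,0,0,0,0,0,0]
    - [2.5,0,0,0,0,0,0]
    - [2.5,0,0,0,0,0,0]
    - [2.5,0,0,0,0,0,0]
    - [2.5,0,0,0,0,0,0]

```text
time_s: 40.1
tcp_pos: [0.4641, 0.1817, 0.0181]
orientation: [1.434, 2.794, 0.001]
wrist_force: [-1.0, -1.8, 7.4]
grip_width: 0.0284
finger_force: 30.0
```

>>> jog_arm:
  series:
    - [2.5,0.3,-0.4,0,0,0,0]
    - [2.5,0.6,-0.8,0,0,0,0]
    - [2.5,0.9,-1.2,0,0,0,0]
    - [2.5,1.2,-1.6,0,0,0,0]
    - [2.5,1.35,-1.85,0,0,0,0]
    - [2.5,1.35,-1.85,0,0,0,0]
    - [2.5,1.35,-1.85,0,0,0,0]
    - [2.5,1.35,-1.85,0,0,0,0]

```text
time_s: 40.9
tcp_pos: [0.477, 0.1637, 0.0181]
orientation: [-1.435, -2.794, -0.001]
wrist_force: [-3.9, 3.4, 9.1]
grip_width: 0.0284
finger_force: 30.0
```

>>> jog_arm:
  series:
    - [5,0,0,0,0,0,0]
    - [5,0,0,0,0,0,0]
    - [5,0,0,0,0,0,0]
    - [5,0,0,3,0,0,0]
    - [5,0,0,8,0,0,0]
    - [5,-1,1,13,0,0,0]
    - [5,-2,3,18,0,0,0]
    - [5,-3,5,22,0,0,0]

```text
time_s: 41.7
tcp_pos: [0.4473, 0.212, 0.2372]
orientation: [1.436, 2.793, 0.001]
wrist_force: [1.0, 0.6, -1.0]
grip_width: 0.0497
finger_force: 0.0
```

>>> jog_arm:
  series:
    - [5,0,3,0,0,0,0]
    - [5,0,5,0,0,0,0]
    - [5,0,5,0,0,0,0]
    - [5,0,5,0,0,0,0]
    - [5,0,5,0,0,0,0]
    - [5,0,5,0,0,0,0]
    - [5,0,5,0,0,0,0]
    - [5,0,5,0,0,0,0]

```text
time_s: 42.5
tcp_pos: [0.4477, 0.2616, 0.2348]
orientation: [-1.435, -2.794, 0.0]
wrist_force: [0.1, 0.3, -0.1]
grip_width: 0.0503
finger_force: 0.0
```

Run:
```python
from h import *
d=snap('wrist');t=snap('top');sc=snap('scene');W=cloud(d)
Q=near(W,(.476,.162),.045,.018,.06);c=np.array([.585,.0117]);a=np.radians(125.7);u=np.array([np.cos(a),np.sin(a)])
tt=(Q[:,:2]-c)@u;print('knob outer',tt.max(),np.percentile(tt,98))
im=np.hstack([cv2.resize(t['img'][180:300,160:290],None,fx=2.8,fy=2.8)[:330],cv2.resize(sc['img'][170:280,230:380],None,fx=2.8,fy=3)[:330]])
print(im.shape);cv2.imwrite('pics/f.png',im[...,::-1])
```

```text
knob outer 0.2014264151123868 0.20045673825007151
(330, 784, 3)
```

View pics/f.png

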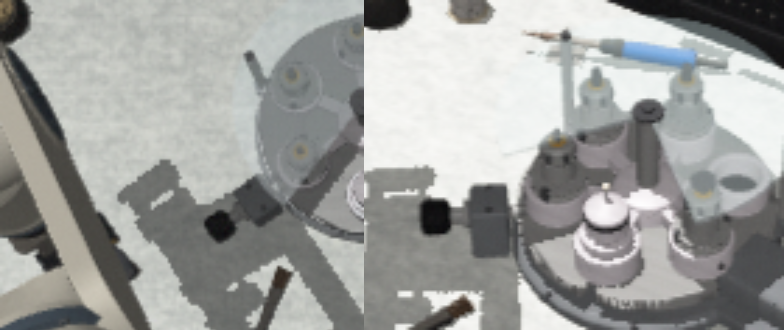

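The knob is home (outer end at 201 mm from the axis, as at the start), all four toolholders sit in their pockets, and the probe stands in the gap. Handing in.

```bash
python3 -c "
from cell import r
print(r.finish_job())"
```

```text
the job is handed in; nothing more can be done
None
```

I loaded both bench toolholders into pockets 5 and 4, cranked the probe back to the gap, pushed the lock knob home and handed the job in at about 43 s; `finish_job()` returned no verdict.

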